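# Stand the lapped piston in its bottom cap

## Robot

A 7-joint arm with a two-finger parallel gripper is mounted at the origin on the work surface. World frame = base frame: x ahead of the robot, y to its left, z up, the work surface at z = 0. Lengths are in m, angles in rad, forces in N, time in s.
With the tool pointing down it reaches from about 0.35 to 0.9 m from the base axis. Payload 7.2 kg.
Tool frame: the origin (TCP) lies where the fingers leave the gripper's body, on its centre line; the fingertips stand 73 mm ahead of it and the grasp point (between the pads) lies 54 mm ahead of it; z points along the fingers, y is the line along which they close (so a half turn about z gives the same grasp; the last joint's range is limited). The gripper opens to 85 mm and grips with 20 to 120 N. Pads are 22 mm wide; open, the fingers measure 114 mm over their backs; the gripper's body (76 mm by 85 mm) begins 54 mm behind the grasp point. The pads swing forward as they close: fully open they stand 13 mm farther back than shut.
Start: joints at [1.091, 0.411, -0.013, 1.596, 0.006, 1.134, -0.082], TCP at [0.25, -0.573, 0.304] pointing down, gripper open.
Joint ranges: [-2.95, 2.95], [-0.29, 1.99], [-1.47, 1.44], [0.14, 2.54], [-1.03, 4.17], [0.13, 1.85], [-2.86, 2.86]. Speed limits (rad/s): [2.39, 2.39, 3.01, 3.01, 3.14, 3.14, 3.14].

## Interface

Orientations are given as a unit quaternion [x, y, z, w].
In Python, from workcell import env gives the robot as it stands.
- The arm moves only by the tool apply_moves, never from a script. Its arguments are lists of equal length, an entry for each row: "hand": the closure, from 0 (fully open) to 1 (shut); "slide": the shift along the tool's x, y, z in units of 25 mm (1.0 is 25 mm), a list of three; "yaw": the turn about the tool's z in units of 6 degrees (1.0 is 6 degrees). A call has 1 to 12 rows; each row is the pose to reach, as a shift and turn from the pose commanded when the call began, along the tool's axes at that moment; what a row does not reach only later rows make up. A row lasts 1/12 s, in which the tool goes at most 41.7 mm and 7.16 degrees, less where a joint would pass 70% of its speed; a pose out of reach is approached as far as the arm can. A call with a gripper value outside its range is refused whole. The fingers move at their own pace and stop on an object; "force" is the grip in N (left out, the last holds). Time passes only in rows, so rows that repeat a pose let the fingers close. It gives the time, the measured TCP pose, the force, the opening and the grip force at its end, in the units of the state.
- env.sense(): the state, without advancing time (a new reading comes with each control period).
- env.snapshot(name): name is "scene" or "top" or "wrist"; returns the picture (384x512x3 uint8, blue, green, red); there is no depth.
- env.get_calibration(name): a dict with "fx", "fy", "cx", "cy" (pixels), "world_from_camera" (4x4, takes a point from camera to world coordinates); the wrist camera has in their place "T_tool_cam" (4x4, takes a point from camera to tool coordinates, whose origin is the TCP and whose axes are the flange's). Camera axes: x right, y up, looking along -z (the intrinsics and any distortion apply to the point x, -y, -z); pixel columns grow to the right and rows downward; lengths in m; the calibration is good to about 2 mm. The wrist camera is an equidistant fisheye: a pixel r from the principal point sees the ray r / f radians off the axis. A picture is of the moment at which its call begins: read the wrist's pose just before it. get_calibration takes no time and is no camera call.
- env.sign_off(): hands the job in; it is judged then, once.
Trained networks look in the newest picture that a camera, given by its name, has taken for a name from the list of things; names that differ only in an ending like _2 or _b are one class to them, and where a whole thing is asked for, a point or a joint stands for the part that bears it (a point fixed in the world has none). Each returns a list of dicts, best first, with "score" (0 to 1); they miss things now and then, are a little off and sometimes report something else, mostly with a low value. They report only what shows in the picture. A call takes as long as a camera call.
- env.search_frame(thing, camera): "box" ([centre column, centre row, width, height] in pixels, round what is visible of it).
The state is a dict: "time_s": time; "joint_pos": joint angles; "dq": joint speeds; "effort": joint torques, N m; "tcp_pos": TCP position; "ee_rot": TCP orientation; "wrist_force": force on the tool from outside, world axes, zero at the start; "torque": the same for the moment, N m; "finger_gap": finger opening in m; "gripper_force": force on a finger pad.
Only numpy, scipy, OpenCV 4.12 (cv2) and the standard library are available. Lean on these libraries where they do the work, as an engineer would, in place of code of your own. Each camera call takes 0.05 s, during which the arm holds its last target. There are 200 camera calls.

## Task

Pull the drawer of the small cabinet out to its stop. Then take the piston valve from the sloping rest and stand it upright in the empty bottom cap in the drawer, lowering it in rather than dropping it, and let go. Leave the drawer fully out with the cap and the other two pistons upright in their places, and don't disturb the other things on the bench.

Things in the scene. Friction and masses are not known exactly. Their poses are not given: they have to be found in the camera images.
- cabinet: Low grey sheet-metal cabinet fixed on the bench, 200 deep (x), 250 wide (y), 130 high, with a single drawer. Origin: middle of the lower edge of its front, at bench height; its x axis points into the cabinet, so the drawer comes out along -x; z up. The drawer's front panel spans x -9 to -1 mm and z 9.5 to 118 mm when shut.
- drawer (a joint): Drawer pull, m: 0 shut, 0.14 at its stop; about 2 N friction. Floor 16 mm above the bench, side and back walls 20 mm above the floor. Three low locating rings (inside diameter 30, 6 high) stand on the floor in a row along the cabinet's y at -60, 0 and +60 mm: 70 mm behind the cabinet's front when shut, 70 mm in front of it when fully out.
- drawer_handle (a point): Middle of the drawer's bar handle: a 10 mm thick round bar, 100 long, along the cabinet's y axis, 105 mm above the bench, 53 mm out from the front panel. Moves with the drawer.
- cap: Empty chromed bottom cap: a shallow round cup, loose, open side up in one of the three locating rings in the drawer. Outside diameter 26, height 12, wall 2 (bore 22), floor 3 thick. Origin: centre of its underside, z up.
- piston: The nickel-plated piston valve lying in the sloping rest. Origin: centre of its foot; z axis along it to the stem end. Body diameter 17 from 0 to 52 mm, spring barrel diameter 14 from 52 to 80 mm, stem diameter 6 from 80 to 94 mm; flat foot; 70 g. At the start it leans 28 degrees from vertical, stem end up and leaning along the rest's -x.
- rest: Fixed dark steel rest: an open V trough leaning 28 degrees that holds the piston from its foot to 48 mm up, on its underside only; foot plate 36 x 34. Its base is 95 x 60 x 6. Origin: on the underside of the base, right below the piston's foot centre, which is 24 mm up; the trough leans towards -x.
- piston_a: Another piston, the same shape, already standing with a cap fixed on its foot (cap diameter 26, 12 high; 97 high overall) in one of the locating rings. Origin: centre of the underside, z up. Stays.
- piston_b: A second capped piston just like the other, in another of the locating rings. Stays.
- lap_rod: Bystander: cast iron lap rod with a crossbar, lying flat; diameter 16, 200 long along its x, crossbar 60 long at its -x end. Origin: on the bench under its middle.
- casing: Bystander: brass valve casing tube standing on end, diameter 25, 115 high. Origin: centre of its underside.
- tin: Bystander: flat round metal tin, diameter 60, 40 high. Origin: centre of its underside.

How it is judged:
By the outcome, as a careful person would: the job done as asked, in the order asked, and still so for the second after the job is handed in, with the robot touching nothing.
It also fails if it takes over 64 s, if anything falls off the work surface, if the arm or the gripper's body presses on something with over 40 N, if the wrist force passes 120 N, or if a joint passes its speed limit or range.

## Working session

There is one attempt and no reset: what is moved stays moved. The work goes in short steps, Python scripts to look and compute and a tool call to move; the robot and the scene stay as the last step left them, time stands still between calls to the robot, and variables do not carry over. Pictures are saved under pics/ and viewed, at most 11 in all, crops included, and the job is handed in when it is done.

Besides the shell and the picture viewer there is one more tool, called as a command line: name --pt "numbers of a row" for each row, then --argument value for the rest. apply_moves: Moves the arm, as the interface text tells. Its arguments: {"type":"object","properties":{"hand":{"type":"array","items":{"type":"number"}},"slide":{"type":"array","items":{"type":"array","items":{"type":"number"}}},"yaw":{"type":"array","items":{"type":"number"}},"force":{"type":"number"}},"required":["hand","slide","yaw"]}

```bash
mkdir -p pics; ls; cat > h.py <<'E'
import numpy as np, cv2
from workcell import env
from scipy.spatial.transform import Rotation as R
def cal(n): return env.get_calibration(n)
def ray(n,u,v,st=None):
    c=cal(n); x=(u-c['cx'])/c['fx']; y=(v-c['cy'])/c['fy']
    if n=='wrist':
        th=np.hypot(x,y); s=np.sin(th)/max(th,1e-9); d=np.array([x*s,-y*s,-np.cos(th)])
        st=st or env.sense(); T=np.eye(4); T[:3,:3]=R.from_quat(st['ee_rot']).as_matrix(); T[:3,3]=st['tcp_pos']
        T=T@np.array(c['T_tool_cam'])
    else: d=np.array([x,-y,-1.]); T=np.array(c['world_from_camera'])
    d=T[:3,:3]@d; return T[:3,3],d/np.linalg.norm(d)
def atz(n,u,v,z,st=None):
    o,d=ray(n,u,v,st); return o+d*(z-o[2])/d[2]
def proj(n,p,st=None):
    c=cal(n); p=np.atleast_2d(p)
    if n=='wrist':
        st=st or env.sense(); T=np.eye(4); T[:3,:3]=R.from_quat(st['ee_rot']).as_matrix(); T[:3,3]=st['tcp_pos']
        T=T@np.array(c['T_tool_cam'])
    else: T=np.array(c['world_from_camera'])
    q=(p-T[:3,3])@T[:3,:3]; q=q*[1,-1,-1]
    if n=='wrist':
        r=np.hypot(q[:,0],q[:,1]); th=np.arctan2(r,q[:,2]); k=th/np.maximum(r,1e-9)
        x,y=q[:,0]*k,q[:,1]*k
    else: x,y=q[:,0]/q[:,2],q[:,1]/q[:,2]
    return np.c_[c['fx']*x+c['cx'],c['fy']*y+c['cy']]
E
python3 - <<'E'
from h import *
s=env.sense(); print(s)
for n in ['scene','top','wrist']:
    c=cal(n); print(n,c)
a=env.snapshot('scene');b=env.snapshot('top');
cv2.imwrite('pics/s0.png',cv2.resize(a,(800,600)));cv2.imwrite('pics/t0.png',cv2.resize(b,(800,600)))
for n in ['scene','top']:
  for t in ['cabinet','drawer_handle','cap','piston','rest','lap_rod','casing','tin']:
    print(n,t,[(np.round(d['box'],1).tolist(),round(d['score'],2)) for d in env.search_frame(t,n)][:3])
E
```

```text
pics
{'time_s': 0.0, 'joint_pos': array([ 1.09081854,  0.41188419, -0.0127032 ,  1.59704455,  0.00558268,
        1.13429161, -0.08220397]), 'dq': array([-5.29776189e-04, -4.47583114e-05,  5.65446164e-04,  8.57589429e-04,
       -2.52823109e-03,  1.99974715e-03,  7.80641229e-04]), 'effort': array([ 1.15727420e-03, -6.00626421e+01,  6.82227463e-01, -2.99410880e+01,
        1.37397667e-02,  1.05988144e-02,  1.21002788e-05]), 'tcp_pos': array([ 0.24996739, -0.57242443,  0.3030626 ]), 'ee_rot': array([ 9.78878802e-01,  2.04439864e-01, -2.11793275e-04, -7.67476126e-04]), 'wrist_force': array([-0.55931139,  0.48061397, -0.41959505]), 'torque': array([0.00118117, 0.01291618, 0.00668571]), 'gripper_force': 0.0, 'finger_gap': 0.08557032265073669}
scene {'fx': 423.0106486839541, 'fy': 423.0106486839541, 'cx': 255.37931073798111, 'cy': 195.6948863351277, 'world_from_camera': array([[ 0.76157125,  0.51917919, -0.38789457,  0.2474533 ],
       [-0.64804481,  0.60371982, -0.46428472, -0.43995871],
       [-0.00686733,  0.60495896,  0.79622704,  0.85247549],
       [ 0.        ,  0.        ,  0.   
[... 1015 characters left out ...]
 drawer_handle [([215.6, 153.2, 64.8, 79.6], 0.92)]
scene cap []
scene piston [([333.9, 279.7, 8.3, 40.2], 0.53), ([320.9, 223.7, 23.8, 27.4], 0.37)]
scene rest [([333.2, 298.5, 44.3, 48.8], 0.66)]
scene lap_rod [([233.1, 266.2, 76.2, 66.5], 0.88)]
scene casing [([380.9, 273.4, 23.4, 30.1], 0.73)]
scene tin [([321.6, 225.8, 23.3, 33.7], 0.61), ([334.6, 298.6, 48.2, 46.7], 0.2)]
top cabinet [([151.6, 151.7, 117.0, 115.5], 0.96)]
top drawer_handle [([151.6, 193.8, 111.6, 38.5], 0.98)]
top cap []
top piston []
top rest [([336.6, 204.8, 40.5, 31.3], 0.65)]
top lap_rod [([263.5, 242.9, 19.6, 81.7], 0.77)]
top casing [([360.1, 160.7, 17.5, 23.0], 0.67)]
top tin [([283.8, 162.8, 23.2, 21.6], 0.91)]
```

View pics/s0.png

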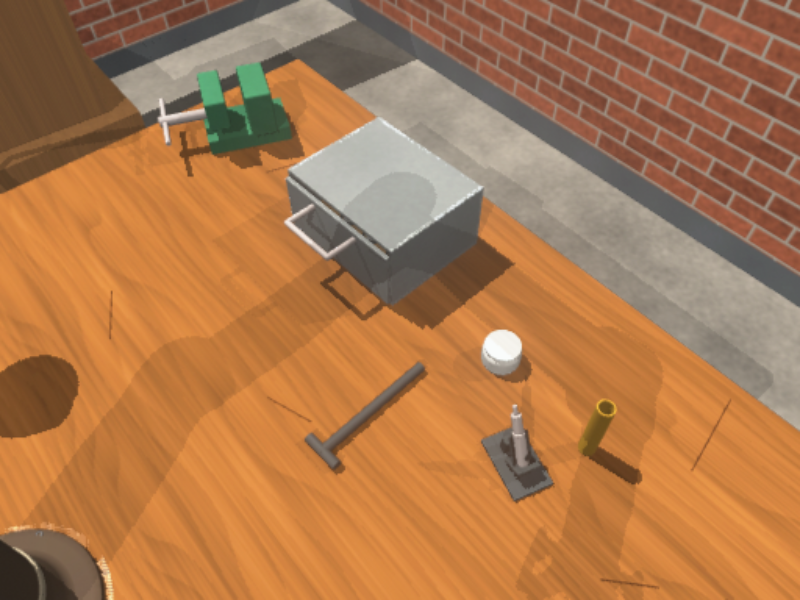

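View pics/t0.png

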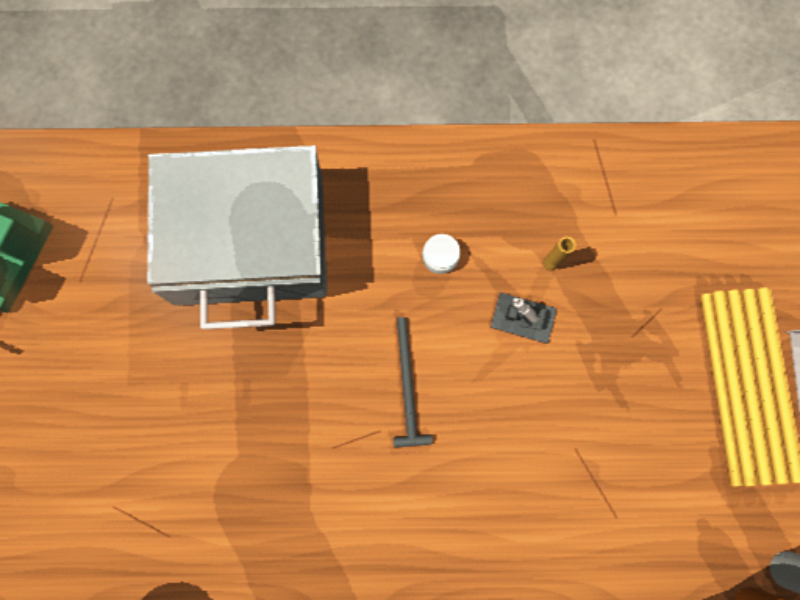

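The scene view shows the cabinet with its handle bar at about (288,222)–(330,255) and the piston at (517,430) in its rest. The top view shows the handle bar at (202,327)–(272,323), the stem tip at (518,301), and the rest base at about (523,317).

```bash
python3 - <<'E'
from h import *
k=.64
for n,u,v,z in [('fl',148,284,.13),('fr',322,278,.13),('bl',148,155,.13),('br',316,146,.13),('hl',202,327,.105),('hr',272,323,.105),('r1',497,293,.006),('r2',557,308,.006),('r3',548,342,.006),('r4',490,327,.006),('stem',518,301,.107)]:
    print(n,atz('top',u*k,v*k,z).round(4))
for n,u,v,z in [('fr',391,250,.13),('fl',289,178,.13),('br',482,188,.13),('hl',288,222,.105),('hr',329,256,.105),('stem',515,406,.107),('rA',482,441,.006),('rB',517,498,.006),('rC',552,486,.006),('rD',518,428,.006)]:
    print('S',n,atz('scene',u*k,v*k,z).round(4))
o1,d1=ray('top',518*k,301*k);o2,d2=ray('scene',515*k,406*k)
A=np.c_[d1,-d2];t=np.linalg.lstsq(A,o2-o1,rcond=None)[0];print('stem tri',o1+d1*t[0],o2+d2*t[1])
E
```

```text
fl [0.6429 0.3147 0.13  ]
fr [0.6491 0.0622 0.13  ]
bl [0.8422 0.3257 0.13  ]
br [0.8539 0.0727 0.13  ]
hl [0.583  0.2402 0.105 ]
hr [0.5878 0.1375 0.105 ]
r1 [ 0.6499 -0.2111  0.006 ]
r2 [ 0.6241 -0.3071  0.006 ]
r3 [ 0.5689 -0.2894  0.006 ]
r4 [ 0.5942 -0.1975  0.006 ]
stem [ 0.6165 -0.2254  0.107 ]
S fr [0.6571 0.0673 0.13  ]
S fl [0.6326 0.294  0.13  ]
S br [0.8512 0.0742 0.13  ]
S hl [0.5864 0.236  0.105 ]
S hr [0.5926 0.1365 0.105 ]
S stem [ 0.6187 -0.2228  0.107 ]
S rA [ 0.5943 -0.2015  0.006 ]
S rB [ 0.5717 -0.2895  0.006 ]
S rC [ 0.619  -0.3084  0.006 ]
S rD [ 0.6468 -0.2203  0.006 ]
stem tri [ 0.61534918 -0.22431336  0.11288657] [ 0.61570087 -0.22453406  0.11299741]
```

```bash
cat >> h.py <<'E'
def rel(p,Rt=None,heading_y=None):
    """slide & yaw units to reach TCP p with tool y at heading (deg), tool down"""
    s=env.sense(); Rm=R.from_quat(s['ee_rot']).as_matrix()
    sl=Rm.T@(np.array(p)-s['tcp_pos'])/.025
    cur=np.degrees(np.arctan2(Rm[1,1],Rm[0,1])); 
    y=None
    if heading_y is not None:
        y=-((heading_y-cur+90)%180-90)/6
    tilt=np.degrees(np.arccos(-Rm[2,2]))
    print('slide',sl.round(2),'yaw',None if y is None else round(y,2),'y-heading',cur.round(1),'tilt',tilt.round(2),'axis z',Rm[:,2].round(3),'j7',s['joint_pos'].round(2),'t',round(s['time_s'],2))
E
python3 - <<'E'
from h import *
rel([.587,.188,.28],heading_y=2.6)
E
```

```text
slide [ 24.53 -22.49   0.96] yaw -11.5 y-heading -66.4 tilt 0.0 axis z [ 0. -0. -1.] j7 [ 1.09  0.41 -0.01  1.6   0.01  1.13 -0.08] t 0.9
```

apply_moves --hand '[0,0,0,0,0,0.1,0.2,0.3,0.3,0.3,0.3,0.3]' --pt "1.1 -1 0" --pt "2.2 -2 0" --pt "3.3 -3 0" --pt "4.4 -4 0" --pt "5.5 -5 0" --pt "6.6 -6 0" --pt "7.7 -7 0" --pt "8.8 -8 0" --pt "9.9 -9 0" --pt "11 -10 0" --pt "12 -11 0" --pt "13 -12 0" --yaw '[-0.5,-1,-1.5,-2,-2.5,-3,-3.5,-4,-4.5,-5,-5.5,-6]'

```text
time_s: 1.9
tcp_pos: [0.4283, -0.166, 0.3042]
ee_rot: [0.867, 0.498, 0.0, 0.0]
wrist_force: [0.9, 0.1, -0.9]
finger_gap: 0.0599
gripper_force: 0.0
```

```bash
python3 - <<'E'
from h import *
rel([.587,.188,.28],heading_y=2.6)
E
```

```text
slide [15.43 -1.65  0.97] yaw -5.48 y-heading -30.3 tilt 0.05 axis z [ 0.001 -0.    -1.   ] j7 [ 0.61  0.15 -0.38  1.96  0.07  1.04 -0.33] t 1.9
```

apply_moves --hand '[0.3,0.3,0.3,0.3,0.3,0.4,0.4,0.4,0.4,0.4,0.4,0.4]' --pt "1.4 -0.1 0" --pt "2.8 -0.2 0" --pt "4.2 -0.4 0" --pt "5.6 -0.6 0" --pt "7 -0.7 0" --pt "8.4 -0.9 0.2" --pt "9.8 -1 0.4" --pt "11.2 -1.2 0.6" --pt "12.6 -1.4 0.8" --pt "14 -1.5 1" --pt "15 -1.6 1" --pt "15.3 -1.6 1" --yaw '[-0.5,-1,-1.5,-2,-2.5,-3,-3.5,-4,-4.5,-5,-5.4,-5.4]'

```text
time_s: 2.9
tcp_pos: [0.5872, 0.1872, 0.2784]
ee_rot: [0.692, 0.722, 0.001, -0.001]
wrist_force: [-0.4, 0.8, 1.0]
finger_gap: 0.0513
gripper_force: 0.0
```

```bash
python3 - <<'E'
from h import *
s=env.sense(); im=env.snapshot('wrist'); cv2.imwrite('pics/w1.png',im)
print(proj('wrist',[[.587,.188,.105],[.585,.238,.105],[.589,.138,.105]],s).round(1))
print([(np.round(d['box'],1).tolist(),round(d['score'],2)) for d in env.search_frame('drawer_handle','wrist')][:3])
rel([.587,.188,.159],heading_y=2.6)
E
```

```text
[[255.1 192. ]
 [255.2 134.1]
 [255.1 243.2]]
[([292.2, 173.9, 88.1, 260.0], 0.71)]
slide [0.15 0.01 4.78] yaw -0.08 y-heading 2.1 tilt 0.07 axis z [-0.001  0.001 -1.   ] j7 [ 0.04  0.49 -0.6   1.62  0.29  1.13 -0.59] t 3.0
```

View pics/w1.png

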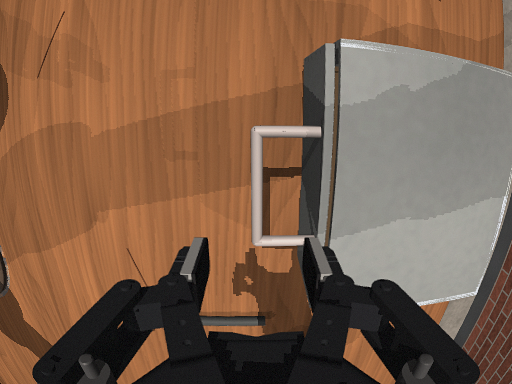

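The bar shows at column 257, rows 130–243, as predicted. It sits centred between the fingers, so I'm going down.

apply_moves --hand '[0.4,0.4,0.4,0.4,0.4,0.4,0.6,0.8,0.9,0.9,0.9,0.9]' --pt "0 0 1" --pt "0 0.1 2" --pt "0 0.1 3" --pt "0 0.1 4" --pt "0 0.1 4.7" --pt "0 0.1 4.8" --pt "0 0.1 4.8" --pt "0 0.1 4.8" --pt "0 0.1 4.8" --pt "0 0.1 4.8" --pt "0 0.1 4.8" --pt "0 0.1 4.8" --yaw '[-0.1,-0.1,-0.1,-0.1,-0.1,-0.1,-0.1,-0.1,-0.1,-0.1,-0.1,-0.1]' --force 30

```text
time_s: 4.0
tcp_pos: [0.5883, 0.1823, 0.1604]
ee_rot: [0.691, 0.723, -0.001, -0.0]
wrist_force: [-7.6, -0.8, 6.9]
finger_gap: 0.0089
gripper_force: 22.6
```

apply_moves --hand '[0.9,0.9,0.9,0.9,0.9,0.9,0.9,0.9,0.9,0.9,0.9,0.9]' --pt "0 -0.3 0" --pt "0 -0.8 0" --pt "0 -1.4 0" --pt "0 -2 0" --pt "0 -2.6 0" --pt "0 -3.2 0" --pt "0 -3.8 0" --pt "0 -4.4 0" --pt "0 -4.9 0" --pt "0 -5.2 0" --pt "0 -5.4 0" --pt "0 -5.4 0" --yaw '[0,0,0,0,0,0,0,0,0,0,0,0]'

```text
time_s: 5.0
tcp_pos: [0.4544, 0.1762, 0.1603]
ee_rot: [0.691, 0.723, 0.001, 0.001]
wrist_force: [-0.9, -3.0, 9.0]
finger_gap: 0.009
gripper_force: 23.1
```

apply_moves --hand '[0.9,0.9,0.9,0.9,0.9]' --pt "0 -0.1 0" --pt "0 -0.2 0" --pt "0 -0.3 0" --pt "0 -0.4 0" --pt "0 -0.4 0" --yaw '[0,0,0,0,0]'

```text
time_s: 5.42
tcp_pos: [0.4478, 0.1758, 0.1604]
ee_rot: [0.691, 0.722, 0.003, 0.002]
wrist_force: [9.5, -2.5, -2.0]
finger_gap: 0.0092
gripper_force: 22.4
```

apply_moves --hand '[0.7,0.5,0.4,0.4,0.4,0.4,0.4,0.4,0.4,0.4,0.4,0.4]' --pt "0 0.1 0" --pt "0 0.1 0" --pt "0 0.1 0" --pt "0 0.1 -0.5" --pt "0 0.1 -1.5" --pt "0 0.1 -2.5" --pt "0 0.1 -3.5" --pt "0 1 -5" --pt "0 2 -6" --pt "-1 2.5 -6.5" --pt "-1.5 2.5 -7" --pt "-1.5 2.5 -7" --yaw '[0,0,0,0,0,0,0,0,0,0,0,0]'

```text
time_s: 6.42
tcp_pos: [0.5102, 0.1388, 0.3358]
ee_rot: [0.692, 0.722, 0.001, 0.001]
wrist_force: [-0.3, -0.2, -0.6]
finger_gap: 0.0509
gripper_force: 0.0
```

```bash
python3 - <<'E'
from h import *
for n in ['wrist','top','scene']:
  s=env.sense(); im=env.snapshot(n); cv2.imwrite('pics/%s2.png'%n,im)
  for t in ['drawer_handle','cap','piston']:
    print(n,t,[(np.round(d['box'],1).tolist(),round(d['score'],2)) for d in env.search_frame(t,n)][:4])
print(s['tcp_pos'],s['ee_rot'])
a=cv2.imread('pics/wrist2.png');b=cv2.imread('pics/top2.png')[130:290,60:260]
c=cv2.imread('pics/scene2.png')[90:250,120:320]
z=np.vstack([cv2.resize(b,(400,320),interpolation=2)[:300],cv2.resize(c,(400,320),interpolation=2)[:300]])
cv2.imwrite('pics/m2.png',z); 
E
```

```text
wrist drawer_handle [([293.8, 122.4, 205.3, 234.9], 0.94)]
wrist cap [([308.9, 164.9, 17.1, 22.0], 0.8)]
wrist piston [([313.8, 123.7, 23.5, 21.8], 0.94), ([313.6, 75.7, 29.5, 19.7], 0.86)]
top drawer_handle [([178.9, 222.1, 64.9, 85.6], 0.65)]
top cap []
top piston []
scene drawer_handle [([192.9, 176.0, 115.8, 100.2], 0.89)]
scene cap [([210.8, 189.6, 7.7, 7.5], 0.66), ([234.6, 267.5, 78.2, 69.2], 0.4)]
scene piston [([332.1, 280.6, 10.9, 39.0], 0.79), ([183.7, 153.2, 5.8, 32.2], 0.54), ([196.7, 168.8, 10.5, 28.2], 0.53)]
[0.50822918 0.14199152 0.33330743] [ 6.90397004e-01  7.23430502e-01 -3.70040873e-04 -3.84822841e-04]
```

View pics/wrist2.png

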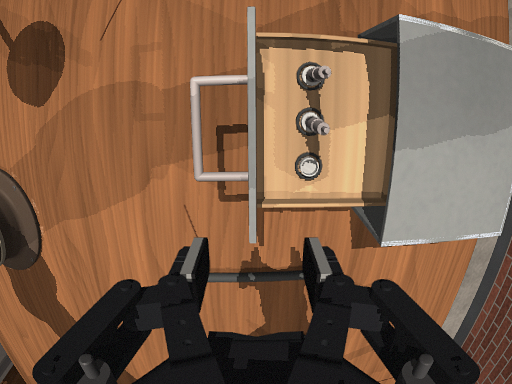

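View pics/m2.png

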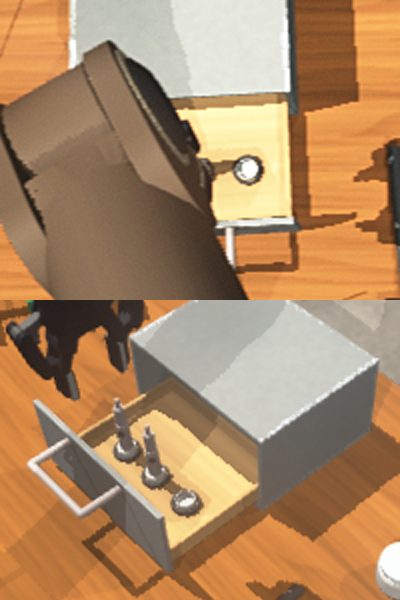

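```bash
python3 - <<'E'
from h import *
from scipy.optimize import least_squares
s=env.sense()
print('wrist',atz('wrist',308.9,165.5,.025,s).round(4))
print('top',atz('top',184,214.5,.025).round(4))
print('scene',atz('scene',211.5,190,.025).round(4))
# geometric from handle: grip pos at stop (closing line) and yaw
for yaw in (.04,.05): 
    ex=np.array([np.cos(yaw),np.sin(yaw)]);ey=np.array([-ex[1],ex[0]])
    print(np.array([.448,.185])+ex*.132-ey*.06)
print('handle ends',atz('wrist',197,79,.105,s),atz('wrist',199,177,.105,s))
print('panel outer top ends',atz('wrist',250,8,.118,s),atz('wrist',252,242,.118,s))
# piston in rest
for n,b in (('scene',(332.1,280.6,10.9,39.0)),): print(b)
rel([.56,-.22,.30],heading_y=0)
E
```

```text
wrist [0.5797 0.1357 0.025 ]
top [0.5816 0.1254 0.025 ]
scene [0.5794 0.1272 0.025 ]
[0.58229377 0.13032659]
[0.58283378 0.13167223]
handle ends [0.4463693  0.23848694 0.105     ] [0.44940017 0.13688567 0.105     ]
panel outer top ends [0.49609578 0.3091049  0.118     ] [0.50822297 0.06988933 0.118     ]
(332.1, 280.6, 10.9, 39.0)
slide [-14.54   1.39   1.35] yaw 0.44 y-heading 2.6 tilt 0.02 axis z [-0. -0. -1.] j7 [ 0.17  0.29 -0.65  1.76  0.19  1.16 -0.49] t 7.02
```

The drawer is fully out with the empty cap in the −y ring, at about (309,165) in the wrist view, and both pistons upright. Next I'll go above the rest for a close look.

```bash
python3 - <<'E'
from h import *
rel([.612,-.237,.26],heading_y=-15)
E
```

```text
slide [-15.31   3.44   2.95] yaw 2.94 y-heading 2.6 tilt 0.02 axis z [-0. -0. -1.] j7 [ 0.17  0.29 -0.65  1.76  0.19  1.16 -0.49] t 7.02
```

apply_moves --hand '[0.4,0.4,0.4,0.4,0.4,0.4,0.4,0.4,0.4,0.4,0.4,0.4]' --pt "-1 0.2 0" --pt "-2.5 0.5 0" --pt "-4 0.9 0" --pt "-5.5 1.2 0" --pt "-7 1.6 0" --pt "-8.5 1.9 0.5" --pt "-10 2.3 1" --pt "-11.5 2.6 1.5" --pt "-13 2.9 2" --pt "-14.4 3.2 2.5" --pt "-15.3 3.4 2.9" --pt "-15.3 3.4 2.9" --yaw '[0.3,0.6,0.9,1.2,1.5,1.8,2.1,2.4,2.7,2.9,2.9,2.9]'

```text
time_s: 8.02
tcp_pos: [0.6097, -0.2439, 0.2579]
ee_rot: [0.795, 0.607, -0.002, -0.001]
wrist_force: [-0.8, -0.8, -0.3]
finger_gap: 0.0514
gripper_force: 0.0
```

```bash
python3 - <<'E'
from h import *
env.snapshot('top'); s=env.sense(); im=env.snapshot('wrist'); cv2.imwrite('pics/w3.png',im)
print(s['tcp_pos'],s['ee_rot'])
for t in ['piston','rest']: print([(np.round(d['box'],1).tolist(),round(d['score'],2)) for d in env.search_frame(t,'wrist')][:3])
crop=im[90:290,120:390]; cv2.imwrite('pics/w3c.png',cv2.resize(crop,None,fx=2.9,fy=2.9,interpolation=2))
E
```

```text
[ 0.61006263 -0.24044475  0.25909166] [ 0.79381322  0.60815958 -0.00123002 -0.00098798]
[([261.1, 183.9, 21.7, 31.2], 0.89)]
[([258.8, 174.2, 57.3, 85.7], 0.62)]
```

View pics/w3c.png

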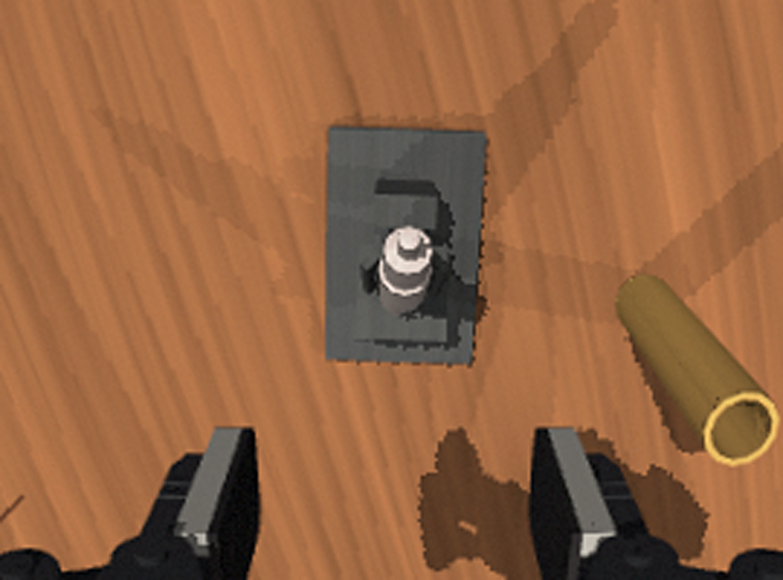

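```bash
cat > fit.py <<'E'
from h import *
from scipy.optimize import least_squares
s=dict(tcp_pos=np.array([0.61006263,-0.24044475,0.25909166]),ee_rot=[0.79381322,0.60815958,-0.00123002,-0.00098798])
cr=lambda u,v:(120+u/2.9,90+v/2.9)
for u,v in [(330,127),(487,132),(472,363),(326,360)]: print('base',atz('wrist',*cr(u,v),.006,s).round(4))
pts=[(94,cr(409,237)),(80,cr(407,254)),(52,cr(404,284))]
L=np.radians(28)
def ax(h): return np.array([np.sin(L)*np.cos(h),np.sin(L)*np.sin(h),np.cos(L)])
def f(q,z=.024):
    a=ax(q[2]); F=np.array([q[0],q[1],z]); r=[]
    for l,p in pts: r+=list(proj('wrist',F+a*l/1000,s)[0]-p)
    r+=list((proj('top',F+a*.094)[0]-[518*.64,301*.64])*.5)+list((proj('scene',F+a*.094)[0]-[515*.64,406*.64])*.5)
    return np.array(r)
q=least_squares(f,[.604,-.267,1.3]).x; print(q,np.degrees(q[2]),f(q).round(1)); a=ax(q[2])
F=np.r_[q[:2],.024]
print('p70',F+.07*a,'tip',F+.094*a)
for n,u,v,z in [('top',567*.64,243*.64,.115),('scene',605*.64,408*.64,.115)]: print('casing',atz(n,u,v,z))
print('casing w',atz('wrist',*cr(741,428),.115,s))
E
python3 fit.py
```

```text
base [ 0.5967 -0.1956  0.006 ]
base [ 0.6533 -0.2127  0.006 ]
base [ 0.6256 -0.3027  0.006 ]
base [ 0.5685 -0.286   0.006 ]
[ 0.60610466 -0.26250644  1.27047569] 72.79289518010665 [-0.1  2.7  0.   0.6  0.1 -3.5 -1.1 -0.6 -0.4 -0.5]
p70 [ 0.61582641 -0.23111432  0.08580633] tip [ 0.61915958 -0.22035131  0.10699707]
casing [ 0.70220239 -0.30108717  0.115     ]
casing [ 0.69800857 -0.3002552   0.115     ]
casing w [ 0.7004539  -0.29698857  0.115     ]
```

```bash
python3 - <<'E'
from h import *
rel([.616,-.231,.141],heading_y=-17)
E
```

```text
slide [0.22 0.14 4.83] yaw 0.38 y-heading -14.7 tilt 0.06 axis z [ 0.     0.001 -1.   ] j7 [ 0.57  0.53 -0.41  1.54  0.22  1.11 -0.14] t 8.22
```

apply_moves --hand '[0.4,0.4,0.4,0.4,0.4,0.4,0.4,0.5,0.7,0.9,0.9,0.9]' --pt "0.2 0.15 0.6" --pt "0.2 0.15 1.4" --pt "0.2 0.15 2.4" --pt "0.2 0.15 3.4" --pt "0.2 0.15 4.2" --pt "0.2 0.15 4.7" --pt "0.2 0.15 4.8" --pt "0.2 0.15 4.8" --pt "0.2 0.15 4.8" --pt "0.2 0.15 4.8" --pt "0.2 0.15 4.8" --pt "0.2 0.15 4.8" --yaw '[0.4,0.4,0.4,0.4,0.4,0.4,0.4,0.4,0.4,0.4,0.4,0.4]' --force 20

```text
time_s: 9.22
tcp_pos: [0.616, -0.233, 0.1431]
ee_rot: [0.805, 0.593, 0.0, 0.0]
wrist_force: [-3.1, 1.2, 6.0]
finger_gap: 0.0126
gripper_force: 20.2
```

apply_moves --hand '[0.9,0.9,0.9,0.9,0.9,0.9]' --pt "0 0 0.06" --pt "-0.08 0 0.01" --pt "-0.16 0 -0.04" --pt "-0.24 0 -0.08" --pt "-0.31 0 -0.13" --pt "-0.31 0 -0.13" --yaw '[0,0,0,0,0,0]'

```text
time_s: 9.72
tcp_pos: [0.6147, -0.2391, 0.1464]
ee_rot: [0.805, 0.594, 0.002, 0.0]
wrist_force: [0.4, 6.0, 4.6]
finger_gap: 0.0124
gripper_force: 20.8
```

```bash
python3 - <<'E'
from h import *
n='scene'; im=env.snapshot(n); s=env.sense()
print(s['tcp_pos'],s['wrist_force'].round(1),s['torque'].round(2))
crop=im[210:340,270:400]; cv2.imwrite('pics/s4.png',cv2.resize(crop,None,fx=4,fy=4,interpolation=2))
E
```

```text
[ 0.61473848 -0.23896511  0.1462642 ] [-0.3  5.6  5.1] [ 1.31  0.06 -0.06]
```

View pics/s4.png

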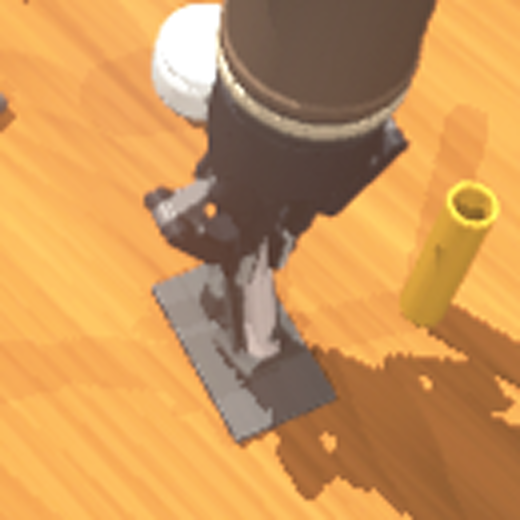

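The piston foot is still on the plate and the contact force is gentle. I'm carrying on with the arc.

apply_moves --hand '[0.9,0.9,0.9,0.9,0.9,0.9,0.9,0.9,0.9,0.9,0.9,0.9]' --pt "-0.08 0 -0.04" --pt "-0.16 0 -0.08" --pt "-0.24 0 -0.12" --pt "-0.33 0 -0.15" --pt "-0.42 0 -0.18" --pt "-0.51 0 -0.21" --pt "-0.6 0 -0.23" --pt "-0.68 0 -0.25" --pt "-0.78 0 -0.27" --pt "-0.9 0 -0.3" --pt "-1.03 0 -0.31" --pt "-1.03 0 -0.31" --yaw '[0,0,0,0,0,0,0,0,0,0,0,0]'

```text
time_s: 10.77
tcp_pos: [0.6062, -0.266, 0.1531]
ee_rot: [0.805, 0.593, 0.0, 0.001]
wrist_force: [0.5, 4.9, 5.9]
finger_gap: 0.0124
gripper_force: 22.8
```

```bash
python3 - <<'E'
from h import *
n='scene'; im=env.snapshot(n); s=env.sense()
print(s['tcp_pos'],s['wrist_force'].round(1),s['torque'].round(2))
cv2.imwrite('pics/s5f.png',im)
crop=im[210:340,270:400]; cv2.imwrite('pics/s5.png',cv2.resize(crop,None,fx=4,fy=4,interpolation=2))
E
```

```text
[ 0.60630954 -0.26578396  0.1531023 ] [0.4 3.2 5.9] [ 1.09 -0.25  0.06]
```

View pics/s5.png

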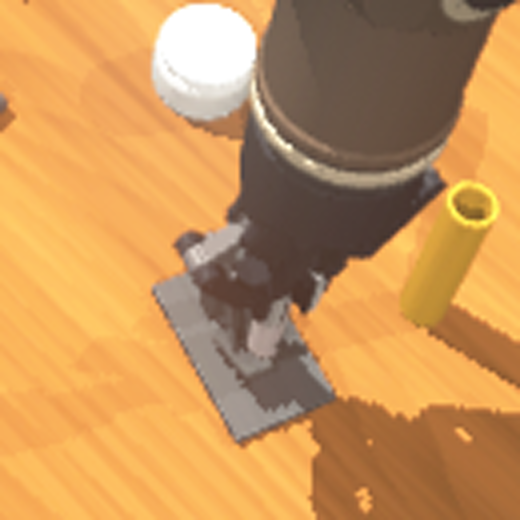

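apply_moves --hand '[0.9,0.9,0.9,0.9,0.9,0.9]' --pt "0 0 -0.3" --pt "0 0 -0.9" --pt "0 0 -1.9" --pt "0 0 -3" --pt "0 0 -3.9" --pt "0 0 -3.9" --yaw '[0,0,0,0,0,0]' --force 30

```text
time_s: 11.32
tcp_pos: [0.6071, -0.2674, 0.2552]
ee_rot: [0.805, 0.593, 0.001, 0.004]
wrist_force: [1.0, 0.9, -1.2]
finger_gap: 0.0121
gripper_force: 31.5
```

```bash
python3 - <<'E'
from h import *
rel([.581,.120,.25],heading_y=2.6)
E
```

```text
slide [14.48 -5.61  0.13] yaw -3.32 y-heading -17.3 tilt 0.42 axis z [ 0.006 -0.004 -1.   ] j7 [ 0.6   0.55 -0.39  1.53  0.23  1.1  -0.14] t 11.32
```

apply_moves --hand '[0.9,0.9,0.9,0.9,0.9,0.9,0.9,0.9,0.9,0.9,0.9,0.9]' --pt "0.5 -0.2 0" --pt "1.5 -0.6 0" --pt "3 -1.2 0" --pt "4.5 -1.7 0" --pt "6 -2.3 0" --pt "7.5 -2.9 0" --pt "9 -3.5 0" --pt "10.5 -4.1 0" --pt "12 -4.6 0" --pt "13.4 -5.2 0" --pt "14.2 -5.5 0" --pt "14.4 -5.6 0" --yaw '[-0.3,-0.6,-0.9,-1.2,-1.5,-1.8,-2.1,-2.4,-2.7,-3,-3.2,-3.3]'

```text
time_s: 12.32
tcp_pos: [0.5764, 0.1258, 0.2487]
ee_rot: [0.687, 0.726, -0.0, -0.001]
wrist_force: [-0.7, -0.8, -0.7]
finger_gap: 0.0123
gripper_force: 31.5
```

apply_moves --hand '[0.9,0.9,0.9]' --pt "0 0 0" --pt "0 0 0" --pt "0 0 0" --yaw '[0,0,0]'

```text
time_s: 12.57
tcp_pos: [0.5787, 0.118, 0.2491]
ee_rot: [0.692, 0.722, -0.001, 0.0]
wrist_force: [0.3, -0.3, 0.0]
finger_gap: 0.0123
gripper_force: 31.5
```

```bash
python3 - <<'E'
from h import *
s=env.sense(); im=env.snapshot('wrist'); cv2.imwrite('pics/w6.png',im)
print(s['tcp_pos'].tolist(),s['ee_rot'].tolist())
for t in ['cap','piston']: print([(np.round(d['box'],1).tolist(),round(d['score'],2)) for d in env.search_frame(t,'wrist')][:4])
im2=env.snapshot('scene'); cv2.imwrite('pics/s6.png',im2)
for t in ['cap','piston']: print([(np.round(d['box'],1).tolist(),round(d['score'],2)) for d in env.search_frame(t,'scene')][:4])
g=s['tcp_pos'];print('pred foot',proj('wrist',[g+[0,0,-.128],g+[0,0,-.054],[.581,.129,.028]],s))
a=cv2.resize(im[100:300,160:360],(400,400),interpolation=2);b=cv2.resize(im2[90:230,140:280],(400,400),interpolation=2)
cv2.imwrite('pics/m6.png',np.hstack([a,b]))
E
```

```text
[0.578703198889071, 0.11797886711584353, 0.2490543271501296] [0.6917598363527946, 0.7221268763874672, -0.0010412163974440538, 0.00013811751669137146]
[([261.1, 163.4, 22.3, 25.4], 0.89), ([195.1, 290.1, 146.3, 32.1], 0.59)]
[([256.7, 243.4, 34.6, 87.5], 0.84), ([262.1, 108.0, 22.1, 22.2], 0.8), ([260.8, 38.5, 27.0, 40.1], 0.68)]
[([192.2, 181.0, 112.7, 91.2], 0.53), ([212.2, 187.8, 8.8, 9.2], 0.47)]
[([182.1, 154.9, 10.3, 31.3], 0.65), ([197.3, 168.2, 10.3, 25.9], 0.54)]
pred foot [[255.45427951 212.4900431 ]
 [255.28687233 270.56063535]
 [258.30642952 166.25780943]]
```

View pics/m6.png

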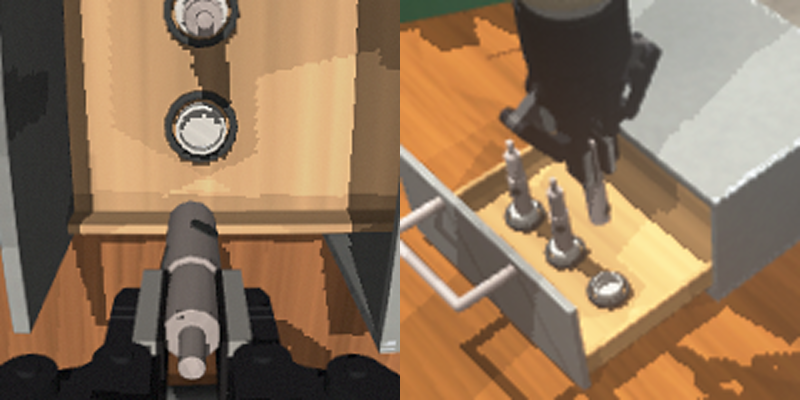

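```bash
cat > tilt.py <<'E'
from h import *
from scipy.optimize import least_squares
s=dict(tcp_pos=np.array([0.578703198889071,0.11797886711584353,0.2490543271501296]),ee_rot=[0.6917598363527946,0.7221268763874672,-0.0010412163974440538,0.00013811751669137146])
Rm=R.from_quat(s['ee_rot']).as_matrix()
rows=[201.5,229.,254.,283.5]; ob=[(0,8.5),(52,8.5),(80,7),(94,0)]
def pt(q,l,r):
    x,z,t=q; a=np.array([np.sin(t),0,-np.cos(t)]); b=np.array([np.cos(t),0,np.sin(t)])
    return s['tcp_pos']+Rm@(np.array([x,0,z])+a*l/1000+b*r/1000)
f=lambda q:[proj('wrist',pt(q,l,r),s)[0,1]-v for (l,r),v in zip(ob,rows)]
q=least_squares(f,[0,.128,0],x_scale=[.01,.01,.1]).x
print('x,z,tilt',q,np.degrees(q[2]),np.round(f(q),1)); print('foot world',pt(q,0,0),'grip len',pt(q,0,0)[2]-s['tcp_pos'][2]+.054)
q2=least_squares(lambda p:f([p[0],.128,p[1]]),[0,0]).x; print('fix z',q2,np.round(f([q2[0],.128,q2[1]]),1))
for u,v,z in [(261.1,163.4,.025),(260,163.5,.022)]: print('cap',atz('wrist',u,v,z,s))
E
python3 tilt.py
```

```text
x,z,tilt [5.95959686e-05 1.27459529e-01 7.49845762e-02] 4.296299746983297 [ 0.1 -0.3  0.3 -0.1]
foot world [0.57854245 0.11782238 0.12159498] grip len -0.07345934578743765
fix z [-0.00011731  0.073043  ] [ 0.1 -0.2  0.3 -0.1]
cap [0.58374916 0.13135706 0.025     ]
cap [0.58271553 0.13048819 0.022     ]
```

```bash
python3 - <<'E'
from h import *
s=env.sense(); p=s['tcp_pos']; print(p); rel([.583,.1315,p[2]-.078],heading_y=2.6)
E
```

```text
[0.57890647 0.11930777 0.24988795]
slide [0.48 0.18 3.12] yaw -0.01 y-heading 2.5 tilt 0.02 axis z [ 0. -0. -1.] j7 [ 0.13  0.47 -0.56  1.71  0.28  1.04 -0.48] t 12.87
```

apply_moves --hand '[0.9,0.9,0.9,0.9,0.9,0.9,0.9,0.9,0.9]' --pt "0.2 0.1 0" --pt "0.5 0.2 0.2" --pt "0.5 0.2 0.7" --pt "0.5 0.2 1.3" --pt "0.5 0.2 1.9" --pt "0.5 0.2 2.5" --pt "0.5 0.2 2.9" --pt "0.5 0.2 3.1" --pt "0.5 0.2 3.1" --yaw '[0,0,0,0,0,0,0,0,0]'

```text
time_s: 13.62
tcp_pos: [0.5825, 0.133, 0.1707]
ee_rot: [0.691, 0.723, -0.001, -0.001]
wrist_force: [-0.1, -0.4, -0.5]
finger_gap: 0.0123
gripper_force: 31.5
```

```bash
python3 - <<'E'
from h import *
s=env.sense(); im=env.snapshot('wrist'); cv2.imwrite('pics/w7.png',im)
print(s['tcp_pos'].tolist(),s['ee_rot'].tolist(),s['wrist_force'].round(1))
for t in ['cap','piston']: print([(np.round(d['box'],1).tolist(),round(d['score'],2)) for d in env.search_frame(t,'wrist')][:4])
im2=env.snapshot('scene'); im3=env.snapshot('top')
print([(np.round(d['box'],1).tolist(),round(d['score'],2)) for d in env.search_frame('cap','scene')][:4])
a=cv2.resize(im[150:300,180:330],(450,450),interpolation=2);b=cv2.resize(im2[155:215,180:240],(300,300),interpolation=2)
c=np.vstack([b,cv2.resize(im3[190:220,160:220],(300,150),interpolation=2)])
cv2.imwrite('pics/m7.png',np.hstack([a,c]))
E
```

```text
[0.5824677670770669, 0.13299364178614423, 0.17067848799160668] [0.6907204895850716, 0.7231207048974638, -0.0009983517649372648, -0.0008091413394160277] [-0.1 -0.4 -0.5]
[([255.8, 201.6, 29.3, 29.8], 0.6)]
[([258.4, 136.2, 35.1, 51.0], 0.91), ([255.9, 39.5, 33.4, 58.5], 0.89), ([256.9, 244.9, 33.7, 86.5], 0.66)]
[([212.5, 189.7, 10.4, 8.2], 0.47)]
```

View pics/m7.png

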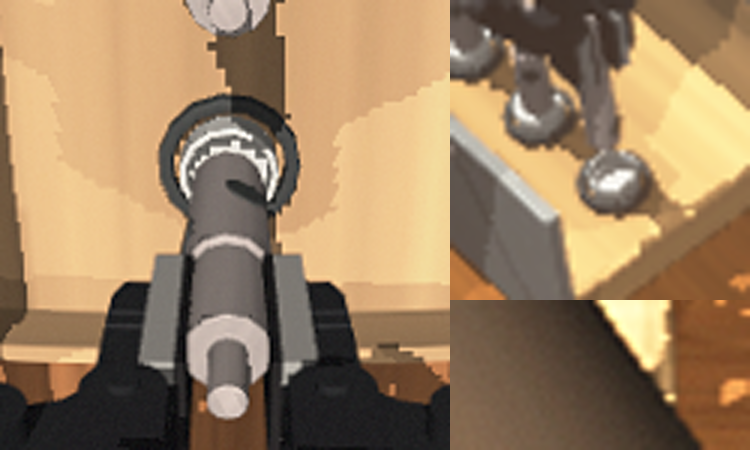

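```bash
python3 - <<'E'
from h import *
s=dict(tcp_pos=np.array([0.5824677670770669, 0.13299364178614423, 0.17067848799160668]),ee_rot=[0.6907204895850716, 0.7231207048974638, -0.0009983517649372648, -0.0008091413394160277])
Rm=R.from_quat(s['ee_rot']).as_matrix(); T=lambda p:(Rm.T@(p-s['tcp_pos'])).round(4)
print('cap +x outer rim tool',T(atz('wrist',256.7,188.3,.028,s)),'-> centre x-13')
print('cap inner +x rim',T(atz('wrist',257,193,.028,s)),'-> x-11')
print('cap sides L/R',T(atz('wrist',180+178/3,203.5,.026,s)),T(atz('wrist',180+282/3,203.5,.026,s)))
print('ring L/R',T(atz('wrist',180+160/3,205,.022,s)),T(atz('wrist',180+299/3,205,.022,s)),'top',T(atz('wrist',256.7,181.7,.022,s)))
zf=s['tcp_pos'][2]-.1275; print('foot +x rim at z',zf,T(atz('wrist',257,200,zf,s)),'-> x-8.5')
for u,v in [(212.5,190.5)]: print('scene cap',T(atz('scene',u,v,.024)))
E
```

```text
cap +x outer rim tool [0.0137 0.0011 0.1427] -> centre x-13
cap inner +x rim [0.01   0.0013 0.1427] -> x-11
cap sides L/R [ 0.0007 -0.0123  0.1447] [0.0007 0.0145 0.1446]
ring L/R [-0.0021 -0.0173  0.1487] [-0.0021  0.0192  0.1486] top [0.017  0.0011 0.1487]
foot +x rim at z 0.04317848799160667 [0.01   0.0013 0.1275] -> x-8.5
scene cap [-0.0079 -0.0017  0.1467]
```

The foot is above the cap in both image axes: cap centre about column 256.7, foot at 257, with about 2 mm to correct in tool x. I'm lowering it in slowly.

apply_moves --hand '[0.9,0.9,0.9,0.9,0.9,0.9,0.9,0.9,0.9,0.9]' --pt "-0.06 0 0" --pt "-0.06 0 0.1" --pt "-0.06 0 0.2" --pt "-0.06 0 0.3" --pt "-0.06 0 0.4" --pt "-0.06 0 0.5" --pt "-0.06 0 0.6" --pt "-0.06 0 0.7" --pt "-0.06 0 0.8" --pt "-0.06 0 0.8" --yaw '[0,0,0,0,0,0,0,0,0,0]' --force 20

```text
time_s: 14.75
tcp_pos: [0.5831, 0.1314, 0.1518]
ee_rot: [0.691, 0.723, -0.0, -0.0]
wrist_force: [0.4, -0.5, 0.6]
finger_gap: 0.0124
gripper_force: 31.5
```

apply_moves --hand '[0.9,0.9,0.9,0.9,0.9,0.9]' --pt "0 0 0.04" --pt "0 0 0.08" --pt "0 0 0.12" --pt "0 0 0.16" --pt "0 0 0.2" --pt "0 0 0.2" --yaw '[0,0,0,0,0,0]' --force 20

```text
time_s: 15.25
tcp_pos: [0.5832, 0.1313, 0.1472]
ee_rot: [0.691, 0.723, -0.0, -0.0]
wrist_force: [0.6, -0.3, -0.3]
finger_gap: 0.0123
gripper_force: 31.5
```

apply_moves --hand '[0.9,0.9,0.9,0.9]' --pt "0 0 0.03" --pt "0 0 0.06" --pt "0 0 0.08" --pt "0 0 0.08" --yaw '[0,0,0,0]'

```text
time_s: 15.58
tcp_pos: [0.5832, 0.1313, 0.1453]
ee_rot: [0.691, 0.723, -0.0, -0.0]
wrist_force: [0.0, -0.3, -0.5]
finger_gap: 0.0122
gripper_force: 31.5
```

apply_moves --hand '[0.9,0.9,0.9,0.9]' --pt "0 0 0.03" --pt "0 0 0.06" --pt "0 0 0.08" --pt "0 0 0.08" --yaw '[0,0,0,0]'

```text
time_s: 15.92
tcp_pos: [0.5838, 0.1316, 0.1444]
ee_rot: [0.691, 0.723, 0.001, 0.001]
wrist_force: [-0.6, -1.7, 6.6]
finger_gap: 0.012
gripper_force: 32.7
```

apply_moves --hand '[0.9,0.9,0.9,0.9,0.9]' --pt "-0.06 0 0.01" --pt "-0.12 0 0.01" --pt "-0.18 0 0.02" --pt "-0.22 0 0.02" --pt "-0.22 0 0.02" --yaw '[0,0,0,0,0]'

```text
time_s: 16.33
tcp_pos: [0.5842, 0.1282, 0.1443]
ee_rot: [0.691, 0.723, 0.002, -0.0]
wrist_force: [-0.4, 4.5, 7.1]
finger_gap: 0.012
gripper_force: 32.8
```

```bash
python3 - <<'E'
from h import *
s=env.sense(); im=env.snapshot('wrist'); cv2.imwrite('pics/w8.png',im)
print(s['tcp_pos'].tolist(),s['ee_rot'].tolist(),s['wrist_force'].round(1))
for t in ['cap','piston']: print([(np.round(d['box'],1).tolist(),round(d['score'],2)) for d in env.search_frame(t,'wrist')][:4])
# stem tip: bright disc below
g=cv2.cvtColor(im,6); 
print(g[270:300,256]); print(g[225:262,256])
p=s['tcp_pos']
for th in (0,2,4):
  t=np.radians(th); Rm=R.from_quat(s['ee_rot']).as_matrix(); G=p+[0,0,-.054]
  ax=Rm@np.array([-np.sin(t),0,-np.cos(t)]); print(th,proj('wrist',[G+ax*.0205,G+ax*.0065+Rm@[.007,0,0],G-ax*.0215+Rm@[.0085,0,0]],s).round(1).tolist())
E
```

```text
[0.584172164893126, 0.12821242515992967, 0.14429529719839207] [0.6905312172764824, 0.7232992473187285, 0.0021930846215527412, -0.00016484739287832444] [-0.4  4.5  7.1]
[]
[([254.2, 28.4, 41.7, 56.9], 0.93), ([256.3, 136.9, 38.6, 61.1], 0.71), ([255.2, 244.9, 34.7, 89.6], 0.67), ([160.2, 360.7, 17.5, 15.0], 0.29)]
[124 122 124 122 122 119 121 122 119 120 225 209 210 212 211 211 212 210
 207 204 205  62  71  73  70  72  73  72  72  73]
[119 113 151 207 217 193 115 121 123 123 123 124 124 124 124 124 124 124
 123 124 125 124 124 123 124 126 125 124 122  67 152 220 200 198 195 194
 191]
0 [[254.7, 296.9], [254.8, 266.4], [254.9, 236.0]]
2 [[254.8, 298.1], [254.8, 266.8], [254.9, 234.8]]
4 [[254.8, 299.3], [254.8, 267.2], [254.9, 233.6]]
```

```bash
python3 - <<'E'
from h import *
from scipy.optimize import least_squares
for n in ('w6','w7','w8'):
    g=cv2.cvtColor(cv2.imread(f'pics/{n}.png'),6)[:,254:259].mean(1); d=np.diff(g)
    tip=[i for i in range(270,300) if abs(d[i])>50]; sh=[i for i in range(220,262) if d[i]>35]
    print(n,tip,sh)
T=np.array(cal('wrist')['T_tool_cam']); s=dict(tcp_pos=np.zeros(3),ee_rot=[0,0,0,1])
def fit(rows,ob):
    def f(q):
        x,t=q; z=.1275; a=np.array([np.sin(t),0,-np.cos(t)]); b=np.array([np.cos(t),0,np.sin(t)])
        return [proj('wrist',np.array([x,0,z])+a*l/1000+b*r/1000,s)[0,1]-v for (l,r),v in zip(ob,rows)]
    q=least_squares(f,[0,0],x_scale=[.01,.1]).x; return q[0],np.degrees(q[1]),np.round(f(q),1)
ob=[(52,8.5),(80,7),(94,0)]
print(fit([229,254,283.5],ob)); print(fit([227.5,254.5,285.5],ob))
E
```

```text
w6 [278, 288, 289] [227, 228, 254]
w7 [278, 288, 289] [227, 228, 254]
w8 [279, 290] [227, 254, 255]
(np.float64(-0.00032217623077044065), np.float64(4.530765516470962), array([-0.1,  0.3, -0.2]))
(np.float64(0.003298716437199244), np.float64(1.8473549715657787), array([-0.2,  0.5, -0.4]))
```

apply_moves --hand '[0.9,0.9,0.9,0.9]' --pt "-0.05 0 0" --pt "-0.1 0 0" --pt "-0.16 0 0" --pt "-0.16 0 0" --yaw '[0,0,0,0]'

```text
time_s: 16.82
tcp_pos: [0.5845, 0.1242, 0.1443]
ee_rot: [0.691, 0.723, 0.002, -0.0]
wrist_force: [-1.2, 3.7, 5.7]
finger_gap: 0.0124
gripper_force: 32.7
```

```bash
python3 - <<'E'
from h import *
s=env.sense(); im=env.snapshot('wrist'); cv2.imwrite('pics/w9.png',im)
print(s['tcp_pos'],s['wrist_force'].round(1))
for n in ('w8','w9'):
    g=cv2.cvtColor(cv2.imread(f'pics/{n}.png'),6)[:,254:259].mean(1); d=np.diff(g)
    print([i for i in range(270,300) if abs(d[i])>50],[i for i in range(220,262) if d[i]>35],g[276:294].round())
E
```

```text
[0.58453668 0.12421134 0.14431465] [-1.2  3.7  5.7]
[279, 290] [227, 254, 255] [120. 120. 119. 116. 211. 214. 212. 211. 211. 210. 209. 208. 202. 203.
 163.  65.  71.  73.]
[279, 290] [227, 255] [122. 123.  74. 105. 208. 215. 211. 211. 211. 210. 209. 207. 206. 191.
 157.  65.  73.  72.]
```

apply_moves --hand '[0.9,0.9,0.8,0.7,0.6,0.5,0.5,0.5]' --pt "0 0 -0.03" --pt "0 0 -0.03" --pt "0 0 -0.03" --pt "0 0 -0.03" --pt "0 0 -0.03" --pt "0 0 -0.03" --pt "0 0 -0.03" --pt "0 0 -0.03" --yaw '[0,0,0,0,0,0,0,0]'

```text
time_s: 17.53
tcp_pos: [0.5836, 0.1217, 0.1434]
ee_rot: [0.691, 0.723, -0.0, -0.0]
wrist_force: [-0.5, 0.9, -0.6]
finger_gap: 0.0431
gripper_force: 0.0
```

```bash
python3 - <<'E'
from h import *
s=env.sense(); im=env.snapshot('wrist'); cv2.imwrite('pics/w10.png',im)
print(s['tcp_pos'],s['wrist_force'].round(1),s['finger_gap'])
print([(np.round(d['box'],1).tolist(),round(d['score'],2)) for d in env.search_frame('piston','wrist')][:4])
g=cv2.cvtColor(im,6); d=np.diff(g[:,252:260].mean(1)); print([i for i in range(215,300) if abs(d[i])>35])
E
```

```text
[0.58358975 0.12170839 0.14343924] [-0.5  0.9 -0.6] 0.04306043392626454
[([256.4, 23.7, 41.6, 47.0], 0.81), ([255.8, 123.5, 39.1, 49.6], 0.6)]
[229, 230, 233, 260, 268, 285, 295]
```

```bash
python3 - <<'E'
from h import *
from scipy.optimize import least_squares
s0=dict(tcp_pos=np.zeros(3),ee_rot=[0,0,0,1]); st=env.sense()['tcp_pos']
for rows in ([229.5,260,290.5],[230.5,260.5,290.]):
  for zf in (.1244,.1264):
    def f(q):
        x,t=q; z=zf; a=np.array([np.sin(t),0,-np.cos(t)]); b=np.array([np.cos(t),0,np.sin(t)])
        return [proj('wrist',np.array([x,0,z])+a*l/1000+b*r/1000,s0)[0,1]-v for (l,r),v in zip([(52,8.5),(80,7),(94,0)],rows)]
    q=least_squares(f,[0,0],x_scale=[.01,.1]).x; print(zf,q[0],np.degrees(q[1]),np.round(f(q),1),'foot y~',st[1]+q[0])
im=cv2.imread('pics/w10.png')
E
```

```text
0.1244 0.0046867606158386465 0.5803378419934293 [ 0.1 -0.5  0.3] foot y~ 0.1265279342053341
0.1264 0.004530921320260247 -0.22626278686187348 [ 0.1 -0.3  0.2] foot y~ 0.1263720949097557
0.1244 0.002885400157752459 1.7396750609583076 [ 0.2 -0.8  0.6] foot y~ 0.12472657374724791
0.1264 0.0026972926647451535 0.9636654900477761 [ 0.2 -0.6  0.5] foot y~ 0.1245384662542406
```

It now stands upright (tilt under 1°), so I'm retracting straight up.

apply_moves --hand '[0.5,0.5,0.5,0.5,0.5,0.5,0.5,0.5,0.5,0.5,0.5,0.5]' --pt "0 0 -0.3" --pt "0 0 -0.8" --pt "0 0 -1.5" --pt "0 0 -2.5" --pt "0 0 -3.5" --pt "0 0 -4.5" --pt "0 0 -5.5" --pt "-1 0 -6" --pt "-2 0 -6" --pt "-3 0 -6" --pt "-3.6 0 -6" --pt "-3.6 0 -6" --yaw '[0,0,0,0,0,0,0,0,0,0,0,0]'

```text
time_s: 18.63
tcp_pos: [0.5881, 0.0274, 0.2949]
ee_rot: [0.693, 0.721, -0.0, 0.001]
wrist_force: [-0.4, 0.3, -0.2]
finger_gap: 0.0424
gripper_force: 0.0
```

```bash
python3 - <<'E'
from h import *
s=env.sense(); im=env.snapshot('wrist'); im2=env.snapshot('scene'); im3=env.snapshot('top')
print(s['tcp_pos'],s['time_s'])
for n in('wrist','scene'): print([(np.round(d['box'],1).tolist(),round(d['score'],2)) for d in env.search_frame('piston',n)][:4])
a=cv2.resize(im[0:250,170:420],(400,400),interpolation=2);b=cv2.resize(im2[100:240,130:270],(400,400),interpolation=2)
cv2.imwrite('pics/m11.png',np.hstack([a,b]))
E
```

```text
[0.5881088  0.02742872 0.29492687] 18.6333
[([254.2, 19.1, 19.8, 36.5], 0.92), ([257.0, 79.5, 20.8, 16.6], 0.76)]
[([197.8, 166.6, 12.7, 29.0], 0.76), ([184.0, 155.1, 11.6, 29.3], 0.74), ([213.9, 183.1, 5.9, 23.3], 0.61)]
```

View pics/m11.png

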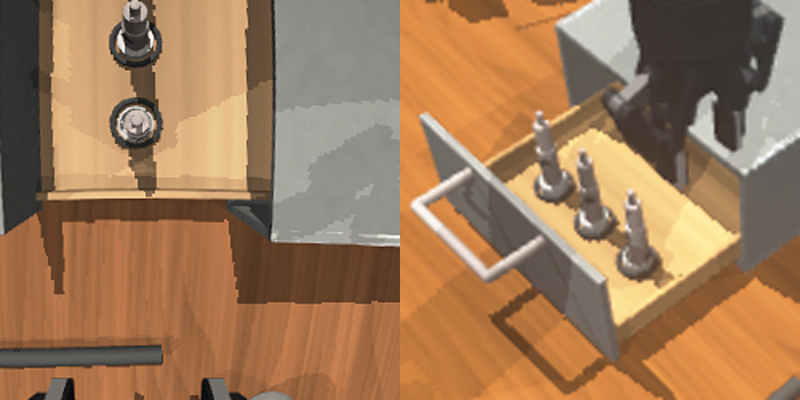

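All three pistons stand upright in their rings, the new one at about (637,235). One last check that the drawer is still at its stop, then I'll hand in.

```bash
python3 - <<'E'
from h import *
im=env.snapshot('scene'); a=cv2.imread('pics/scene2.png')
r=(slice(135,200),slice(132,205)) # panel/handle area
t=a[150:195,134:165]; m=cv2.matchTemplate(im,t,cv2.TM_CCOEFF_NORMED); print(cv2.minMaxLoc(m)[1::2],'expect (134,150)')
print([np.round(d['box'],1).tolist() for d in env.search_frame('drawer_handle','scene')][:1],'before [192.9,176,115.8,100.2]')
q=cv2.matchTemplate(im,a[175:215,185:222],cv2.TM_CCOEFF_NORMED); print(cv2.minMaxLoc(q)[1::2],'expect (185,175)')
E
```

```text
(0.9698954820632935, (134, 150)) expect (134,150)
[[192.8, 180.2, 113.2, 88.1]] before [192.9,176,115.8,100.2]
(0.8464697599411011, (185, 175)) expect (185,175)
```

```bash
python3 -c "
from workcell import env
print(env.sign_off())"
```

```text
the job is handed in; nothing more can be done
None
```

The drawer is out at its stop and the piston stands upright in the bottom cap, let go. The other two pistons are still upright in their rings, and the job was handed in at about 19 s of the 64 s.

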